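# Pin the turntable and push the keyed arbor home in the milling cutter

## Task

Lock the cutter's turntable by pushing the red-headed pin down through the fork and lug holes until its head seats, and let go of it. Then take the steel arbor by its tang from the wooden stand, push it into the cutter's bore, turning it until the key slips into the keyway, and keep pushing until its collar is fully home on the cutter. Finish while holding: stay gripped on the arbor and keep pressing it down firmly, with 15 N or so, with the pin still in place and the other things on the bench left alone.

Things in the scene. Friction and masses are not known exactly. Their poses are not given: they have to be found in the camera images.
- pin: Headed locking pin, 60 mm tall, 60 g: steel stem 10 mm diameter, 32 mm long, last 3 mm tapered; above it a red flange 22 mm diameter, 6 mm thick; on that a red round grip 14 mm diameter, 22 mm tall. Origin: centre of the stem's lower tip; z up along the pin to the grip. It starts upright, loose, in the hole of pin_block.
- pin_block: Fixed grey plastic block 50 x 50 x 44 mm that the pin stands in, flange on its top (pin tip 12 mm above the bench). Origin at the centre of its underside. The block and arbor_stand may be in either order on the bench.
- fork_hole (a point): Centre of the hole's mouth on top of the blue fork's upper plate, 36 mm above the bench, fixed. z up, x pointing away from the bore axis, which is 85 mm off. Straight below, 12 mm holes in line: upper plate (10 mm thick), 2 mm gap, turntable lug (12 mm), 2 mm gap, base plate (10 mm). With the pin seated its flange rests on this face, its tip 32 mm below this point.
- arbor: Steel keyed arbor, 86 mm tall, 0.31 to 0.53 kg. Origin: centre of the shaft's lower end; z up along the shaft, x towards the key. Shaft 24 mm diameter, 48 mm long, last 3 mm tapered. Brass key on the +x side: 8 mm wide, out to 17 mm from the axis, from z 16 to 47 mm; below it the shaft is a plain pilot. It starts upright in arbor_stand with about 1 mm of play.
- arbor_tang (a point): Centre of the arbor's tang, the block at its top with two flats to grip: 30 mm along x, 18 mm along y, 30 mm tall (56 to 86 mm above the shaft's end; this point at 71). Axes as the arbor's. Under the tang a dark collar 44 mm diameter, 8 mm thick (48 to 56 mm), with a yellow mark on top on the key's side.
- arbor_stand: Fixed wooden block 66 x 60 x 60 mm that the arbor stands in, collar resting on its top (shaft end 12 mm above the bench), key towards the block's +x. Origin at the centre of its underside, below the arbor's axis.
- bore (a point): Centre of the bore's mouth on the cutter's top face, 76 mm above the bench. z up; x along the keyway (a yellow mark shows it) and towards fork_hole. Bore 26 mm diameter, 52 mm deep; keyway 10.5 mm wide, out to 18.5 mm from the axis, full depth. Home, the collar rests on this face, shaft end 48 mm below this point; with the key outside the keyway it stops at 16 mm.
- turntable: Turntable that carries the steel milling cutter (77 mm diameter, 86 mm over its brass teeth, top face at 76 mm) and, to its +x side, the lug. Origin on the bench, below the bore axis; x towards the lug. It turns stiffly (0.5 N m) by up to 0.25 rad either way until pinned; it starts with the lug and fork holes in line.
- spacer_black: Bystander: loose black spacer ring, 64 mm diameter, 28 mm tall. Origin at the centre of its underside. Leave alone.
- spacer_steel: Bystander: loose steel spacer ring, 56 mm diameter, 22 mm tall. Origin at the centre of its underside. Leave alone.
- orange_gear: Bystander: loose orange toothed wheel, 75 mm diameter, 25 mm tall. Origin at the centre of its underside. Leave alone.
- grease_can: Bystander: loose white can, 66 mm diameter, 90 mm tall. Origin at the centre of its underside. Leave alone.
- wrench: Bystander: loose wrench 190 mm long lying flat, its length along its x. Origin on its underside. Leave alone.
- bearing_ring: Bystander: loose dark ring, 52 mm diameter, 18 mm tall. Origin at the centre of its underside. Leave alone.
- wood_block: Bystander: loose wooden block 90 x 50 x 35 mm. Origin at the centre of its underside. Leave alone.
Things that resemble listed ones, but are neither listed nor needed, are in the scene too. What is shaped like the arbor but turquoise is not meant.

How it is judged:
By the outcome, as a careful person would: the job done as asked, in the order asked, and still so for the second after the job is handed in, while the arm keeps its last pose, push and grip.
It also fails if it takes over 72 s, if anything falls off the work surface, if the arm or the gripper's body presses on something with over 40 N, if the wrist force passes 120 N, or if a joint passes its speed limit or range.

## Robot

A 6-joint arm with a two-finger parallel gripper is mounted at the origin on the work surface. World frame = base frame: x ahead of the robot, y to its left, z up, the work surface at z = 0. Lengths are in mm, angles in degrees, forces in N, time in s.
With the tool pointing down it reaches from about 300 to 850 mm from the base axis. Payload 4.2 kg.
Tool frame: the origin (TCP) lies midway between the tips of the shut fingers; the grasp point (between the pads) lies 19 mm behind it (env.grip_point_offset is the distance from the TCP to the grasp point, in mm); z points along the fingers, x is the direction in which the jaws open and shut, and the axes are right-handed (so a half turn about z gives the same grasp; the last joint's range is limited). The gripper opens to 91 mm and grips with 3 to 60 N. Pads are 32 mm wide; open, the fingers measure 118 mm over their backs; the gripper's body (76 mm by 178 mm) begins 60 mm behind the grasp point.
Start: joints at [-73.797, 18.312, 89.639, -0, 72.044, -1.146], TCP at [171.465, -548.856, 213.976] pointing down, gripper open.
Joint ranges: [-177.97, 177.97], [-48.28, 115.42], [12.27, 149.76], [-77.06, 257.06], [2.81, 150.46], [-146.56, 146.56]. Speed limits (degrees/s): [147.25, 147.25, 180, 180, 180, 180].

## Interface

Orientations are given as [roll, pitch, yaw] about the fixed x, y, z axes, in that order (R = Rz(yaw) Ry(pitch) Rx(roll)).
In Python, from workcell import env gives the robot as it stands.
- The arm moves only by the shell command python3 -m pendant 'ROWS' [FORCE]. ROWS is JSON, a list of rows, each an object with "xyz": the shift along the tool's x, y, z in m, a list of three; "roll": the turn about the tool's z in degrees; "jaw": the closure, from 0 (fully open) to 1 (shut). A call has exactly 8 rows; each row is the pose to reach, as a shift and turn from the pose commanded when the call began, along the tool's axes at that moment; what a row does not reach only later rows make up. A row lasts 1/8 s, in which the tool goes at most 62.5 mm and 10.7 degrees, less where a joint would pass 70% of its speed; a pose out of reach is approached as far as the arm can. A call with a gripper value outside its range is refused whole. The fingers move at their own pace and stop on an object; FORCE is the grip in N (left out, the last holds). Time passes only in rows, so rows that repeat a pose let the fingers close, or fill a call up. It gives the time, the measured TCP pose, the force and the opening at its end, in the units of the state.
- env.state(): the state, without advancing time (a new reading comes with each control period).
- env.grab_frame(name): name is "side" or "top" or "wrist"; returns (picture, depth): 384x512x3 uint8, blue, green, red; 384x512 float32, mm along the optical axis (not along the pixel's ray), 0 where there is no reading.
- env.camera_params(name): a dict with "camera_matrix" (3x3 intrinsics, pixels), "cam_to_world" (4x4, takes a point from camera to world coordinates); the wrist camera has in their place "hand_eye" (4x4, takes a point from camera to tool coordinates, whose origin is the TCP and whose axes are the tool frame's). Camera axes: x right, y up, looking along -z (the intrinsics and any distortion apply to the point x, -y, -z); pixel columns grow to the right and rows downward; lengths in mm; the calibration is good to about 2 mm. A picture is of the moment at which its call begins: read the wrist's pose just before it. camera_params takes no time and is no camera call.
- env.job_done(): hands the job in, once; it reports no verdict.
The state is a dict: "time_s": time; "qpos": joint angles; "qvel": joint speeds; "effort": joint torques, N m; "ee_pos": TCP position; "ee_rot": TCP orientation; "force": force on the tool from outside, world axes, zero at the start; "torque": the same for the moment, N m; "gripper_width": finger opening in mm.
Only numpy, scipy, OpenCV 4.12 (cv2) and the standard library are available. Lean on these libraries where they do the work, as an engineer would, in place of code of your own. Each camera call takes 0.05 s, during which the arm holds its last target. There are 200 camera calls.

## Working session

There is one attempt and no reset: what is moved stays moved. The work goes in short steps, Python scripts to look and compute and a shell command to move; the robot and the scene stay as the last step left them, time stands still between calls to the robot, and variables do not carry over. Pictures are saved under pics/ and viewed, about 8 in all and at most 12, crops included, and the job is handed in when it is done.

```bash
mkdir -p pics; ls; python3 - <<'E'
from workcell import env
import cv2,numpy as np
for n in ["top","side"]:
    p,d=env.grab_frame(n); np.savez(f"{n}0.npz",p=p,d=d); cv2.imwrite(f"pics/{n}0.png",cv2.resize(p,(800,600),interpolation=cv2.INTER_CUBIC))
    c=env.camera_params(n); print(n,{k:np.round(v,3).tolist() if hasattr(v,'__len__') and not isinstance(v,str) else v for k,v in c.items()})
print(env.camera_params("wrist")); print(env.state())
E
```

```text
pics
top {'camera_matrix': [[497.133, 0.0, 249.61], [0.0, 497.133, 188.478], [0.0, 0.0, 1.0]], 'cam_to_world': [[-0.026, 0.99, -0.135, 350.984], [-1.0, -0.027, 0.001, -4.782], [-0.003, 0.135, 0.991, 1429.836], [0.0, 0.0, 0.0, 1.0]]}
side {'camera_matrix': [[477.337, 0.0, 254.662], [0.0, 477.337, 190.249], [0.0, 0.0, 1.0]], 'cam_to_world': [[-0.93, 0.272, -0.248, 206.236], [-0.368, -0.695, 0.617, 743.271], [-0.005, 0.666, 0.746, 994.267], [0.0, 0.0, 0.0, 1.0]]}
{'camera_matrix': array([[297.03622445,   0.        , 257.56611763],
       [  0.        , 297.03622445, 190.70249109],
       [  0.        ,   0.        ,   1.        ]]), 'hand_eye': array([[ 9.99999822e-01, -5.79294728e-04, -1.39905123e-04,
         1.94616781e-01],
       [-5.95844538e-04, -9.67475760e-01, -2.52963039e-01,
        -7.10554423e+01],
       [ 1.11853394e-05,  2.52963078e-01, -9.67475933e-01,
        -1.70007982e+02],
       [ 0.00000000e+00,  0.00000000e+00,  0.00000000e+00,
         1.00000000e+00]])}
{'time_s': 0.1, 'qpos': array([-7.37973298e+01,  1.83477177e+01,  8.97004728e+01, -5.76424173e-04,
        7.20442767e+01, -1.14598122e+00]), 'qvel': array([ 0.04495172, -0.0028167 , -0.20500869, -0.09632054, -0.05394578,
       -0.03625892]), 'effort': array([ 1.71126853e-04, -4.13333559e+01, -2.32510453e+01,  7.28410226e-02,
        4.22157417e-02, -5.91496268e-05]), 'ee_pos': array([ 171.32435834, -548.39791685,  213.19981085]), 'ee_rot': array([-1.79998699e+02,  9.24595656e-02, -7.26511693e+01]), 'force': array([-0.68828616,  0.40483702,  0.0232381 ]), 'torque': array([ 0.06468928, -0.02033604, -0.02793856]), 'gripper_width': 90.92175641977197}
```

View pics/top0.png

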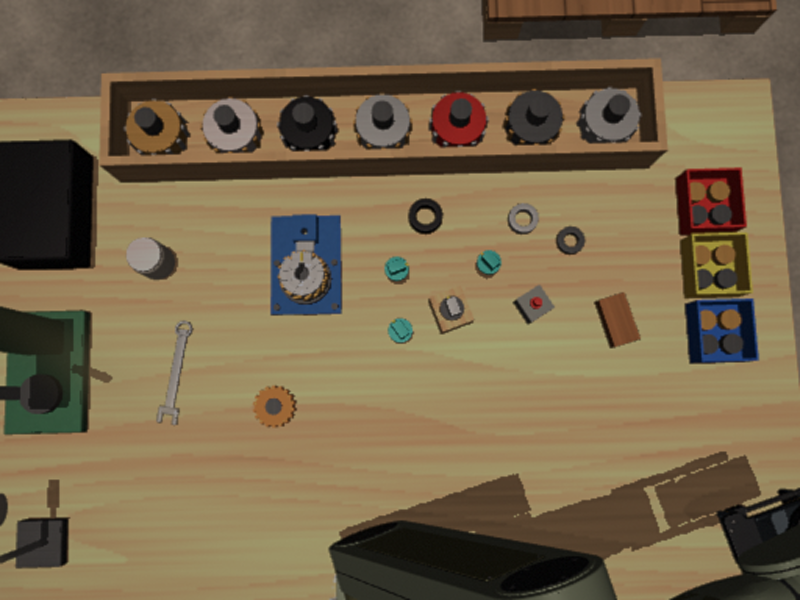

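View pics/side0.png

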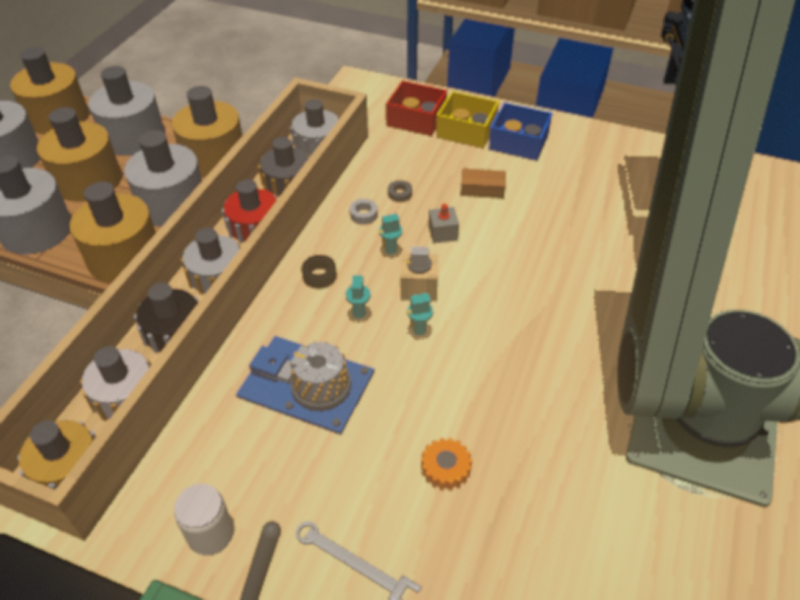

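```bash
cat > h.py <<'E'
from workcell import env
import cv2,numpy as np
from scipy.spatial.transform import Rotation as R
def T(ee,rot):
    M=np.eye(4);M[:3,:3]=R.from_euler('xyz',rot,degrees=True).as_matrix();M[:3,3]=ee;return M
def c2w(n,st=None):
    c=env.camera_params(n)
    return c["camera_matrix"], (np.array(c["cam_to_world"]) if n!="wrist" else T(st["ee_pos"],st["ee_rot"])@c["hand_eye"])
def pix(n,u,v,z,st=None):
    K,M=c2w(n,st); d=M[:3,:3]@np.array([(u-K[0,2])/K[0,0],-(v-K[1,2])/K[1,1],-1]); o=M[:3,3]
    return np.round(o+d*(z-o[2])/d[2],1)
def proj(n,P,st=None):
    K,M=c2w(n,st); p=np.linalg.inv(M)@np.append(P,1); return np.round([K[0,2]+K[0,0]*p[0]/-p[2],K[1,2]-K[1,1]*p[1]/-p[2]],1)
def shift(target,st=None):
    st=st or env.state(); return np.round(R.from_euler('xyz',st["ee_rot"],degrees=True).inv().apply(np.array(target)-st["ee_pos"])/1000,4)
def shot(name):
    st=env.state(); p,d=env.grab_frame("wrist"); np.savez(name+".npz",p=p,d=d,e=st["ee_pos"],r=st["ee_rot"])
    cv2.imwrite(f"pics/{name}.png",cv2.resize(p,(800,600),interpolation=cv2.INTER_CUBIC)); return st
def load(name):
    f=np.load(name+".npz"); return f["p"],f["d"],dict(ee_pos=f["e"],ee_rot=f["r"])
E
python3 - <<'E'
from h import *
k=1.5625
for n,u,v,z in [("pin",537,302,72),("tang",453,306,98),("bore",302,271,76),("fork",305,231,36)]: print(n,pix("top",u/k,v/k,z))
for n,u,v,z in [("pin",445,208,72),("tang",419,253,98),("bore",318,358,76),("fork",271,362,36)]: print(n,pix("side",u/k,v/k,z))
st=env.state(); print(shift([470,-200,200]))
p=np.load("top0.npz")["p"]; cv2.imwrite("pics/crop.png",cv2.resize(p[120:240,160:380],(800,436),interpolation=cv2.INTER_CUBIC))
E
```

```text
pin [ 516.3 -264.3   72. ]
tang [ 510.1 -114.1   98. ]
bore [582.1 148.5  76. ]
fork [663.1 146.7  36. ]
pin [ 513.5 -257.7   72. ]
tang [ 508.3 -105.    98. ]
bore [580.3 144.8  76. ]
fork [663.2 153.3  36. ]
[-0.2435 -0.389   0.0136]
```

View pics/crop.png

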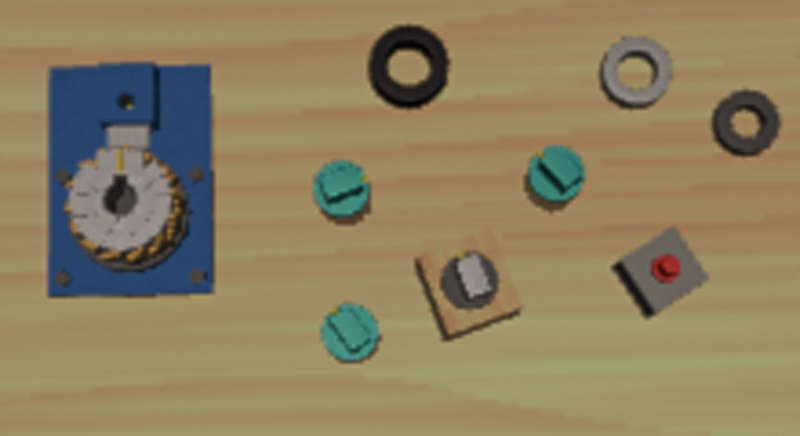

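Top view (crop): the pin head is at crop px (667,268), the arbor at (472,278) with its yellow mark up-left (about 20° yaw), the bore at (121,200) and the fork hole at (125,101). Next I go above the pin.

```bash
python3 - <<'E'
from h import *
print(shift([515,-261,200]))
E
```

```text
[-0.1718 -0.4137  0.0135]
```

```bash
python3 -m pendant '[{"xyz":[-0.02,-0.05,0.002],"roll":2,"jaw":0},{"xyz":[-0.045,-0.108,0.004],"roll":5,"jaw":0},{"xyz":[-0.07,-0.166,0.006],"roll":8,"jaw":0},{"xyz":[-0.094,-0.225,0.008],"roll":10,"jaw":0},{"xyz":[-0.118,-0.283,0.01],"roll":13,"jaw":0},{"xyz":[-0.142,-0.341,0.012],"roll":15,"jaw":0},{"xyz":[-0.162,-0.39,0.0135],"roll":17,"jaw":0},{"xyz":[-0.172,-0.414,0.0135],"roll":17.35,"jaw":0}]' 20
python3 - <<'E'
from h import *
st=shot("w1"); print(st["ee_pos"],st["ee_rot"],st["time_s"]); print(proj("wrist",[515,-261,72],st)*1.5625)
E
```

```text
time_s: 1.1
ee_pos: [517.0, -258.9, 199.7]
ee_rot: [180.0, 0.0, -89.9]
force: [0.5, -0.2, -1.2]
gripper_width: 91.0
[ 517.04421927 -258.86127683  199.70465593] [ 1.79958769e+02  4.68239046e-02 -8.98563938e+01] 1.1
[405.46875 290.9375 ]
```

View pics/w1.png

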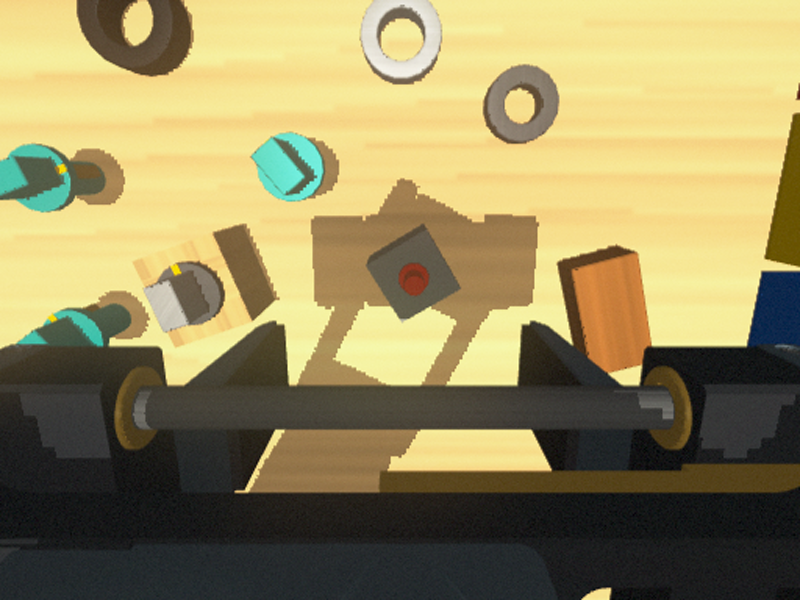

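The pin is at about (413,276) in the picture; the jaws clear everything around it. I measure it by colour and depth.

```bash
cat >> h.py <<'E'
def cloud(name):
    p,d,st=load(name); K,M=c2w("wrist",st); v,u=np.mgrid[:384,:512]
    c=np.stack([(u-K[0,2])/K[0,0]*d,-(v-K[1,2])/K[1,1]*d,-d,np.ones_like(d)],-1)
    return p.astype(int),(c@M.T)[...,:3],d>0,st
E
python3 - <<'E'
from h import *
p,c,ok,st=cloud("w1"); red=(p[...,2]>1.8*p[...,1])&(p[...,2]>1.8*p[...,0])&(p[...,2]>60)&ok
red[:, :220]=0; red[:,310:]=0; red[240:]=0
z=c[...,2]; print(np.percentile(z[red],[5,30,70,95]))
for lo,hi in [(65,80),(45,56)]:
    m=red&(z>lo)&(z<hi); q=c[m]; v,u=np.nonzero(m); print(m.sum(),q.min(0),q.max(0),np.median(q,0), u.mean()*1.5625,v.mean()*1.5625,pix("wrist",u.mean(),v.mean(),72,st))
print(shift([515,-261,57]))
E
```

```text
[48.34032403 49.61054792 70.98758071 72.09520955]
144 [ 512.84474378 -272.97602642   65.17403977] [ 525.68640843 -260.46511931   73.34846183] [ 519.50134202 -266.60842435   71.23516824] 413.72612847222223 283.63715277777777 [ 520.  -266.4   72. ]
129 [ 511.95272643 -276.08541595   47.45154042] [ 528.90098608 -256.15204678   55.52154982] [ 524.26165848 -264.93092405   49.29899322] 412.2940891472868 272.52906976744185 [ 527.4 -265.4   72. ]
[0.0037 0.004  0.1427]
```

```bash
python3 -m pendant '[{"xyz":[0.004,-0.001,0.03],"roll":0,"jaw":0.3},{"xyz":[0.0077,-0.0025,0.07],"roll":0,"jaw":0.4},{"xyz":[0.0077,-0.0025,0.11],"roll":0,"jaw":0.4},{"xyz":[0.0077,-0.0025,0.135],"roll":0,"jaw":0.4},{"xyz":[0.0077,-0.0025,0.1457],"roll":0,"jaw":0.4},{"xyz":[0.0077,-0.0025,0.1457],"roll":0,"jaw":0.4},{"xyz":[0.0077,-0.0025,0.1457],"roll":0,"jaw":1},{"xyz":[0.0077,-0.0025,0.1457],"roll":0,"jaw":1}]' 25
python3 -m pendant '[{"xyz":[0,0,0],"roll":0,"jaw":1},{"xyz":[0,0,0],"roll":0,"jaw":1},{"xyz":[0,0,-0.01],"roll":0,"jaw":1},{"xyz":[0,0,-0.03],"roll":0,"jaw":1},{"xyz":[0,0,-0.06],"roll":0,"jaw":1},{"xyz":[0,0,-0.09],"roll":0,"jaw":1},{"xyz":[0,0,-0.11],"roll":0,"jaw":1},{"xyz":[0,0,-0.11],"roll":0,"jaw":1}]' 25
python3 - <<'E'
from h import *
print(env.state()["ee_pos"],env.state()["ee_rot"], shift([663,150,150]))
E
```

```text
time_s: 2.15
ee_pos: [518.5, -269.3, 55.9]
ee_rot: [-179.9, -0.1, -90.0]
force: [-0.1, 0.1, -0.4]
gripper_width: 37.6
time_s: 3.15
ee_pos: [518.8, -269.5, 166.9]
ee_rot: [-179.8, -0.1, -90.0]
force: [-0.8, -0.1, -1.1]
gripper_width: 13.0
[ 518.83282862 -269.48379709  166.91133669] [-1.79774743e+02 -1.30259257e-01 -8.99993438e+01] [-0.4195 -0.1441  0.0165]
```

```bash
python3 -m pendant '[{"xyz":[-0.03,-0.01,0],"roll":0,"jaw":1},{"xyz":[-0.08,-0.028,0],"roll":0,"jaw":1},{"xyz":[-0.135,-0.046,0],"roll":0,"jaw":1},{"xyz":[-0.19,-0.065,0],"roll":0,"jaw":1},{"xyz":[-0.245,-0.084,0],"roll":0,"jaw":1},{"xyz":[-0.3,-0.103,0],"roll":0,"jaw":1},{"xyz":[-0.35,-0.12,0],"roll":0,"jaw":1},{"xyz":[-0.39,-0.134,0],"roll":0,"jaw":1}]'
python3 -m pendant '[{"xyz":[-0.015,-0.005,0],"roll":0,"jaw":1},{"xyz":[-0.025,-0.009,0],"roll":0,"jaw":1},{"xyz":[-0.0295,-0.01,0],"roll":0,"jaw":1},{"xyz":[-0.0295,-0.01,0],"roll":0,"jaw":1},{"xyz":[-0.0295,-0.01,0],"roll":0,"jaw":1},{"xyz":[-0.0295,-0.01,0],"roll":0,"jaw":1},{"xyz":[-0.0295,-0.01,0],"roll":0,"jaw":1},{"xyz":[-0.0295,-0.01,0],"roll":0,"jaw":1}]'
python3 - <<'E'
from h import *
st=shot("w2"); print(st["ee_pos"],st["ee_rot"],st["force"],st["gripper_width"]); print(proj("wrist",[663,150,36],st)*1.5625)
for i in range(3): print(env.state()["ee_pos"])
E
```

```text
time_s: 4.15
ee_pos: [651.6, 123.2, 163.2]
ee_rot: [179.9, -0.0, -89.9]
force: [1.2, -1.5, -0.3]
gripper_width: 13.3
time_s: 5.15
ee_pos: [661.8, 150.4, 164.8]
ee_rot: [-180.0, -0.0, -90.0]
force: [1.1, 0.1, -1.3]
gripper_width: 12.7
[661.83220682 150.41764521 164.77602982] [-1.79996199e+02 -6.71175547e-03 -9.00108508e+01] [ 1.07829211  0.08511131 -1.29408126] 12.718630269260595
[402.65625 286.09375]
[661.8424633  150.5118903  164.78286719]
[661.8424633  150.5118903  164.78286719]
[661.8424633  150.5118903  164.78286719]
```

View pics/w2.png

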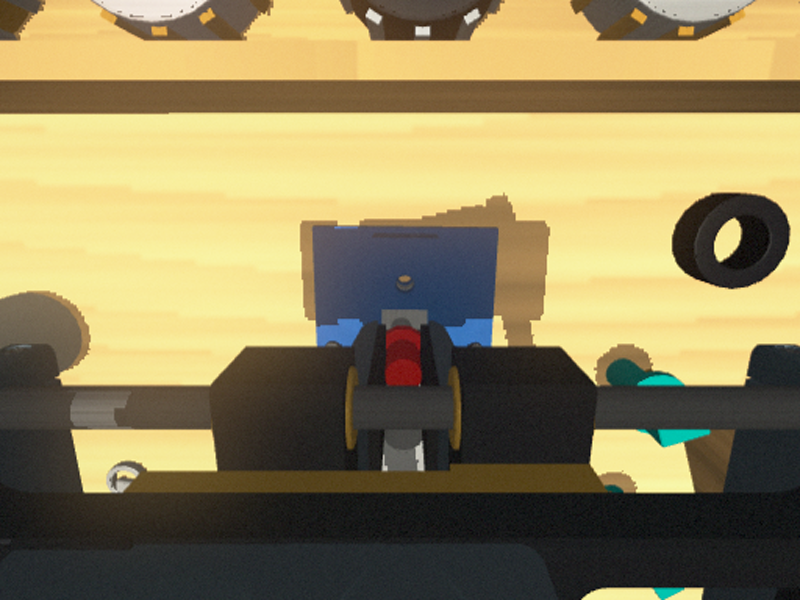

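The pin is held upright; the hole shows at about (405,283) and the stem tip at about (401,322). I enlarge that part.

```bash
python3 - <<'E'
from h import *
p,d,st=load("w2"); cv2.imwrite("pics/w2c.png",cv2.resize(p[165:255,215:305],(600,600),interpolation=cv2.INTER_CUBIC))
E
```

```text
(no output)
```

View pics/w2c.png

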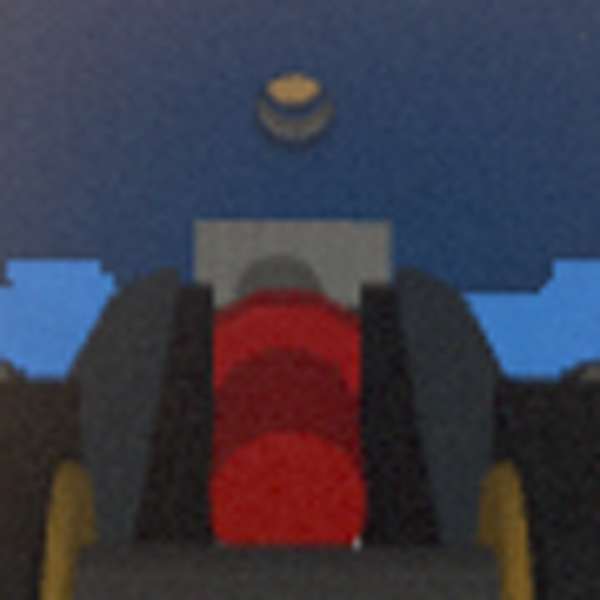

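The hole's centre is at crop (294,107), the stem tip edge at (281,257) and the grip top's centre at (288,495). I work out the offset of the pin axis in the tool and the hole.

```bash
python3 - <<'E'
from h import *
p,d,st=load("w2"); K,_=c2w("wrist",st); H=np.array(env.camera_params("wrist")["hand_eye"])
def tool(cx,cy,z):
    u=215+(cx+.5)/6.667-.5; v=165+(cy+.5)/6.667-.5
    r=H[:3,:3]@[(u-K[0,2])/K[0,0],-(v-K[1,2])/K[0,0],-1]; o=H[:3,3]; return np.round(o+r*(z-o[2])/r[2],1)
for z in (41,44): print("tip front edge",tool(281,257,z))
for z in (-16,-13): print("grip top",tool(288,495,z))
print("hole",tool(294.5,107,st["ee_pos"][2]-36)); print("hole +-2",tool(294.5,107,st["ee_pos"][2]-38))
print(d[180,240],d[180,275],d[239,258],d[205,256])
E
```

```text
tip front edge [-0.4 -6.4 41. ]
tip front edge [-0.4 -5.5 44. ]
grip top [  0.3  -3.  -16. ]
grip top [  0.3  -1.7 -13. ]
hole [  1.5  -3.7 128.8]
hole +-2 [  1.4  -4.2 126.8]
305.42307 307.19147 167.59892 216.45918
```

```bash
python3 -m pendant '[{"xyz":[0.001,-0.001,0.01],"roll":0,"jaw":1},{"xyz":[0.0016,-0.0018,0.03],"roll":0,"jaw":1},{"xyz":[0.0016,-0.0018,0.05],"roll":0,"jaw":1},{"xyz":[0.0016,-0.0018,0.066],"roll":0,"jaw":1},{"xyz":[0.0016,-0.0018,0.075],"roll":0,"jaw":1},{"xyz":[0.0016,-0.0018,0.075],"roll":0,"jaw":1},{"xyz":[0.0016,-0.0018,0.075],"roll":0,"jaw":1},{"xyz":[0.0016,-0.0018,0.075],"roll":0,"jaw":1}]'
python3 - <<'E'
from h import *
st=shot("w3"); print(st["ee_pos"],st["ee_rot"],st["force"],st["gripper_width"])
p,d,st=load("w3"); cv2.imwrite("pics/w3c.png",cv2.resize(p[170:260,215:305],(600,600),interpolation=cv2.INTER_CUBIC))
E
```

```text
time_s: 6.2
ee_pos: [664.2, 149.1, 90.6]
ee_rot: [-179.9, 0.0, -90.0]
force: [-0.4, 0.3, 0.4]
gripper_width: 12.9
[664.1675071 149.0935127  90.6427285] [-1.79902874e+02  1.55726723e-02 -9.00008378e+01] [-0.42859036  0.29267437  0.38200555] 12.908243099631036
```

View pics/w3c.png

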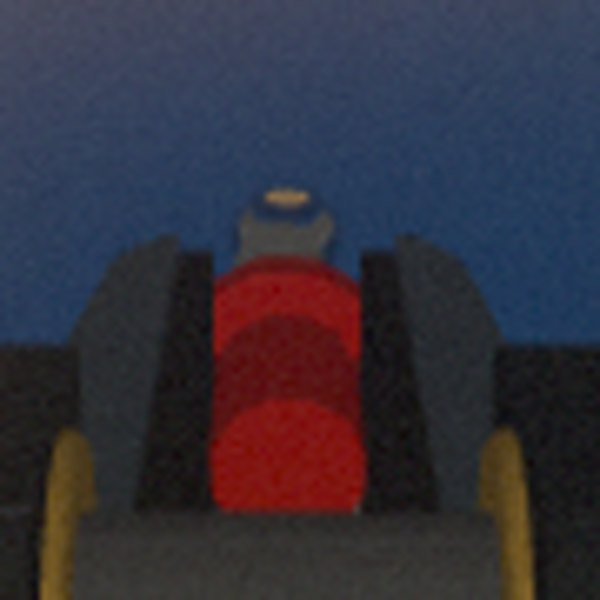

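The tip stands about 9 mm above the hole, off by about 0.4 and 0.6 mm. I correct that and start in.

```bash
python3 -m pendant '[{"xyz":[0.0004,0.0006,0.004],"roll":0,"jaw":1},{"xyz":[0.0004,0.0006,0.008],"roll":0,"jaw":1},{"xyz":[0.0004,0.0006,0.011],"roll":0,"jaw":1},{"xyz":[0.0004,0.0006,0.014],"roll":0,"jaw":1},{"xyz":[0.0004,0.0006,0.017],"roll":0,"jaw":1},{"xyz":[0.0004,0.0006,0.02],"roll":0,"jaw":1},{"xyz":[0.0004,0.0006,0.02],"roll":0,"jaw":1},{"xyz":[0.0004,0.0006,0.02],"roll":0,"jaw":1}]' 30
```

```text
time_s: 7.25
ee_pos: [663.1, 148.6, 69.8]
ee_rot: [-180.0, -0.0, -90.0]
force: [0.3, -0.5, 0.4]
gripper_width: 12.9
```

```bash
python3 -m pendant '[{"xyz":[0,0,0.003],"roll":0,"jaw":1},{"xyz":[0,0,0.006],"roll":0,"jaw":1},{"xyz":[0,0,0.009],"roll":0,"jaw":1},{"xyz":[0,0,0.012],"roll":0,"jaw":1},{"xyz":[0,0,0.015],"roll":0,"jaw":1},{"xyz":[0,0,0.018],"roll":0,"jaw":1},{"xyz":[0,0,0.019],"roll":0,"jaw":1},{"xyz":[0,0,0.019],"roll":0,"jaw":1}]'
```

```text
time_s: 8.25
ee_pos: [663.1, 148.5, 50.6]
ee_rot: [180.0, -0.0, -90.0]
force: [0.2, -1.0, -0.6]
gripper_width: 12.6
```

```bash
python3 -m pendant '[{"xyz":[0,0,0.001],"roll":0,"jaw":1},{"xyz":[0,0,0.002],"roll":0,"jaw":1},{"xyz":[0,0,0.003],"roll":0,"jaw":1},{"xyz":[0,0,0.0035],"roll":0,"jaw":1},{"xyz":[0,0,0.004],"roll":0,"jaw":1},{"xyz":[0,0,0.004],"roll":0,"jaw":1},{"xyz":[0,0,0.004],"roll":0,"jaw":1},{"xyz":[0,0,0.004],"roll":0,"jaw":1}]'
```

```text
time_s: 9.25
ee_pos: [663.4, 148.7, 48.9]
ee_rot: [-179.9, 0.0, -90.0]
force: [-2.8, 0.5, 7.8]
gripper_width: 13.0
```

Contact with 7.8 N at the expected seated height. I release and lift.

```bash
python3 -m pendant '[{"xyz":[0,0,0.001],"roll":0,"jaw":0.6},{"xyz":[0,0,0.001],"roll":0,"jaw":0.6},{"xyz":[0,0,0.001],"roll":0,"jaw":0.6},{"xyz":[0,0,-0.01],"roll":0,"jaw":0.6},{"xyz":[0,0,-0.04],"roll":0,"jaw":0.6},{"xyz":[0,0,-0.08],"roll":0,"jaw":0.6},{"xyz":[0,0,-0.12],"roll":0,"jaw":0.6},{"xyz":[0,0,-0.15],"roll":0,"jaw":0.6}]'
python3 -m pendant '[{"xyz":[0,0.02,-0.02],"roll":0,"jaw":0.6},{"xyz":[0,0.04,-0.03],"roll":0,"jaw":0.6},{"xyz":[0,0.06,-0.03],"roll":0,"jaw":0.6},{"xyz":[0,0.075,-0.03],"roll":0,"jaw":0.6},{"xyz":[0,0.08,-0.03],"roll":0,"jaw":0.6},{"xyz":[0,0.08,-0.03],"roll":0,"jaw":0.6},{"xyz":[0,0.08,-0.03],"roll":0,"jaw":0.6},{"xyz":[0,0.08,-0.03],"roll":0,"jaw":0.6}]'
python3 - <<'E'
from h import *
st=shot("w4"); print(st["ee_pos"],st["ee_rot"]); print(proj("wrist",[665,148,64],st)*1.5625, shift([510,-110,210]))
E
```

```text
time_s: 10.25
ee_pos: [663.6, 148.7, 199.7]
ee_rot: [-179.8, 0.0, -90.0]
force: [1.6, 0.5, 0.0]
gripper_width: 36.7
time_s: 11.25
ee_pos: [583.5, 148.5, 226.4]
ee_rot: [180.0, -0.0, -90.0]
force: [0.2, 0.2, -0.1]
gripper_width: 36.6
[583.51650195 148.54734195 226.44332192] [ 1.79995725e+02 -9.60401223e-03 -9.00096977e+01]
[402.8125 160.9375] [0.2586 0.0734 0.0165]
```

View pics/w4.png

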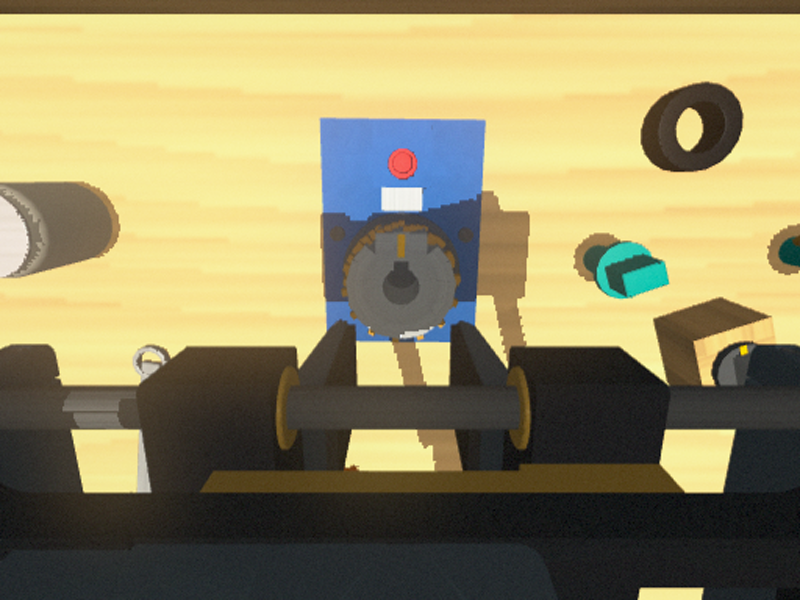

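The pin is seated, flange flat on the fork at (402,162). The bore is at (401,285) and the keyway points straight up, so yaw is near 0. Next I go over the arbor with about 20° of turn.

```bash
python3 - <<'E'
from h import *
p,d,st=load("w4"); k=1.5625
print("bore",pix("wrist",401/k-.2,285/k-.2,76,st),"key",pix("wrist",401/k-.2,243/k-.2,76,st),"pin",pix("wrist",402/k-.2,162/k-.2,64,st), d[200,256],d[182,275],d[182,230])
print("plate", [pix("wrist",u/k,v/k,10,st) for u,v in [(320,119),(485,121),(327,342),(477,342)]])
print("mark",pix("wrist",744/k,350/k,68,st))
E
python3 -m pendant '[{"xyz":[0.03,0.01,0],"roll":0,"jaw":0.4},{"xyz":[0.07,0.02,0],"roll":0,"jaw":0.4},{"xyz":[0.115,0.033,0],"roll":-5,"jaw":0.4},{"xyz":[0.16,0.046,0],"roll":-10,"jaw":0.4},{"xyz":[0.205,0.058,0],"roll":-15,"jaw":0.4},{"xyz":[0.24,0.068,0],"roll":-20,"jaw":0.4},{"xyz":[0.255,0.072,0],"roll":-20,"jaw":0.4},{"xyz":[0.259,0.0734,0],"roll":-20,"jaw":0.4}]'
python3 -m pendant '[{"xyz":[0,0,0],"roll":0,"jaw":0.4},{"xyz":[0,0,0],"roll":0,"jaw":0.4},{"xyz":[0,0,0],"roll":0,"jaw":0.4},{"xyz":[0,0,0],"roll":0,"jaw":0.4},{"xyz":[0,0,0],"roll":0,"jaw":0.4},{"xyz":[0,0,0],"roll":0,"jaw":0.4},{"xyz":[0,0,0],"roll":0,"jaw":0.4},{"xyz":[0,0,0],"roll":0,"jaw":0.4}]'
python3 - <<'E'
from h import *
st=shot("w5"); print(st["ee_pos"],st["ee_rot"])
p,d,st=load("w5"); cv2.imwrite("pics/w5c.png",cv2.resize(p[120:240,180:340],(800,600),interpolation=cv2.INTER_CUBIC))
E
```

```text
bore [580.6 149.5  76. ] key [610.4 149.5  76. ] pin [664.6 148.8  64. ] 334.79486 329.77563 328.74454
plate [array([698.2, 212.7,  10. ]), array([696.8,  83.7,  10. ]), array([513.4, 214.8,  10. ]), array([513.4,  82.4,  10. ])]
mark [ 528.3 -109.2   68. ]
time_s: 12.3
ee_pos: [509.8, -110.7, 226.7]
ee_rot: [-180.0, 0.0, -70.1]
force: [-1.0, 0.7, -0.5]
gripper_width: 54.5
time_s: 13.3
ee_pos: [509.6, -110.5, 226.8]
ee_rot: [-180.0, -0.0, -70.0]
force: [-0.5, 0.6, 0.1]
gripper_width: 54.8
[ 509.64288821 -110.46785413  226.76028907] [-1.79997784e+02 -6.92723848e-03 -7.00063968e+01]
```

View pics/w5c.png

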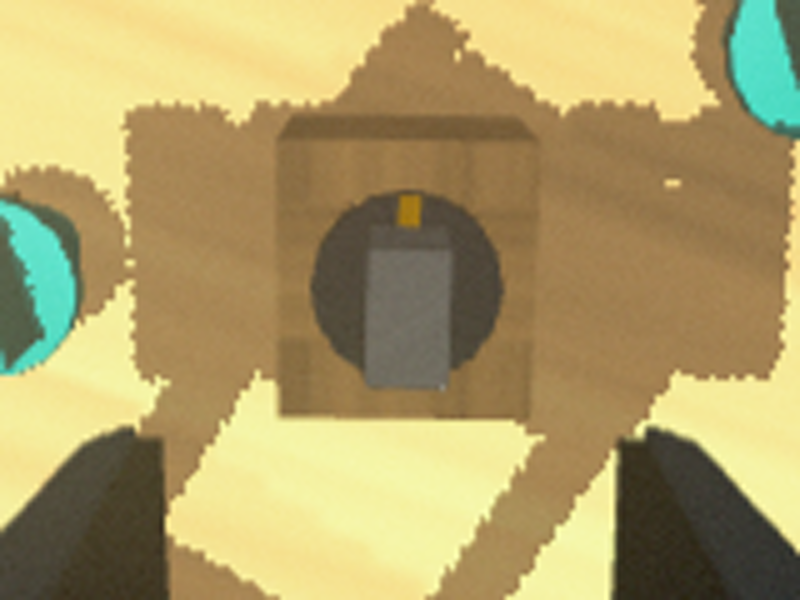

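Mark at (410,210), tang top centre at (409,318), rotated about 2° clockwise in the tool, so the arbor's yaw is about 18°.

```bash
python3 - <<'E'
from h import *
p,d,st=load("w5")
t=pix("wrist",180+410/5-.5,120+318.5/5-.5,98,st);c=pix("wrist",180+407/5-.5,120+285/5-.5,68,st); print(t,c,d[183,261]); a=(t+c)/2; a[2]=74; print(shift(a,st))
E
```

```text
[ 512.  -114.2   98. ] [ 512.6 -113.7   68. ] 307.6148
[ 0.0042 -0.0013  0.1528]
```

```bash
python3 -m pendant '[{"xyz":[0.002,-0.001,0.02],"roll":2,"jaw":0.4},{"xyz":[0.0042,-0.0013,0.06],"roll":2,"jaw":0.4},{"xyz":[0.0042,-0.0013,0.1],"roll":2,"jaw":0.4},{"xyz":[0.0042,-0.0013,0.13],"roll":2,"jaw":0.4},{"xyz":[0.0042,-0.0013,0.148],"roll":2,"jaw":0.4},{"xyz":[0.0042,-0.0013,0.1545],"roll":2,"jaw":0.4},{"xyz":[0.0042,-0.0013,0.1545],"roll":2,"jaw":0.4},{"xyz":[0.0042,-0.0013,0.1545],"roll":2,"jaw":0.4}]' 15
python3 -m pendant '[{"xyz":[0,0,0],"roll":0,"jaw":1},{"xyz":[0,0,0],"roll":0,"jaw":1},{"xyz":[0,0,0],"roll":0,"jaw":1},{"xyz":[0,0,0],"roll":0,"jaw":1},{"xyz":[0,0,0],"roll":0,"jaw":1},{"xyz":[0,0,0],"roll":0,"jaw":1},{"xyz":[0,0,0],"roll":0,"jaw":1},{"xyz":[0,0,0],"roll":0,"jaw":1}]' 15
```

```text
time_s: 14.35
ee_pos: [513.0, -114.1, 73.1]
ee_rot: [-179.9, -0.1, -72.0]
force: [0.3, -0.2, -0.4]
gripper_width: 54.9
time_s: 15.35
ee_pos: [512.3, -113.9, 72.3]
ee_rot: [-180.0, -0.0, -72.0]
force: [-0.3, 0.6, 1.1]
gripper_width: 18.0
```

```bash
python3 -m pendant '[{"xyz":[0,0,0],"roll":0,"jaw":1},{"xyz":[0,0,0],"roll":0,"jaw":1},{"xyz":[0,0,-0.01],"roll":0,"jaw":1},{"xyz":[0,0,-0.03],"roll":0,"jaw":1},{"xyz":[0,0,-0.06],"roll":0,"jaw":1},{"xyz":[0,0,-0.09],"roll":0,"jaw":1},{"xyz":[0,0,-0.108],"roll":0,"jaw":1},{"xyz":[0,0,-0.11],"roll":0,"jaw":1}]' 60
python3 - <<'E'
from h import *
st=env.state(); print(st["ee_pos"],st["ee_rot"],st["force"],st["gripper_width"],shift([580.5,149,182]))
E
```

```text
time_s: 16.35
ee_pos: [512.8, -114.2, 183.5]
ee_rot: [-179.9, -0.1, -72.0]
force: [-0.0, -0.5, -4.2]
gripper_width: 17.3
[ 512.84912399 -114.15633542  183.47196945] [-1.79878706e+02 -8.95127752e-02 -7.20019140e+01] [-0.02371442 -0.50523144 -4.21733648] 17.271693320422127 [-0.2294 -0.1456  0.0014]
```

```bash
python3 -m pendant '[{"xyz":[-0.015,-0.01,0],"roll":2,"jaw":1},{"xyz":[-0.045,-0.03,0],"roll":4,"jaw":1},{"xyz":[-0.08,-0.052,0],"roll":7,"jaw":1},{"xyz":[-0.12,-0.077,0],"roll":10,"jaw":1},{"xyz":[-0.16,-0.102,0],"roll":13,"jaw":1},{"xyz":[-0.195,-0.124,0],"roll":16,"jaw":1},{"xyz":[-0.22,-0.14,0],"roll":18,"jaw":1},{"xyz":[-0.2294,-0.1456,0],"roll":18,"jaw":1}]' 60
python3 -m pendant '[{"xyz":[0,0,0],"roll":0,"jaw":1},{"xyz":[0,0,0],"roll":0,"jaw":1},{"xyz":[0,0,0.01],"roll":0,"jaw":1},{"xyz":[0,0,0.018],"roll":0,"jaw":1},{"xyz":[0,0,0.02],"roll":0,"jaw":1},{"xyz":[0,0,0.02],"roll":0,"jaw":1},{"xyz":[0,0,0.02],"roll":0,"jaw":1},{"xyz":[0,0,0.02],"roll":0,"jaw":1}]' 60
python3 - <<'E'
from h import *
st=shot("w6"); print(st["ee_pos"],st["ee_rot"],st["force"])
p,d,st=load("w6"); cv2.imwrite("pics/w6c.png",cv2.resize(p[150:270,178:338],(800,600),interpolation=cv2.INTER_CUBIC))
E
```

```text
time_s: 17.35
ee_pos: [579.4, 150.5, 180.7]
ee_rot: [179.9, -0.0, -89.9]
force: [-1.0, -0.2, -4.1]
gripper_width: 17.6
time_s: 18.35
ee_pos: [580.1, 149.3, 162.5]
ee_rot: [-180.0, 0.0, -90.0]
force: [0.6, -0.1, -3.9]
gripper_width: 17.7
[580.06983565 149.31401893 162.50214225] [-1.79965637e+02  3.57169522e-03 -8.99971510e+01] [ 0.62967215 -0.10729968 -3.86093724]
```

View pics/w6c.png

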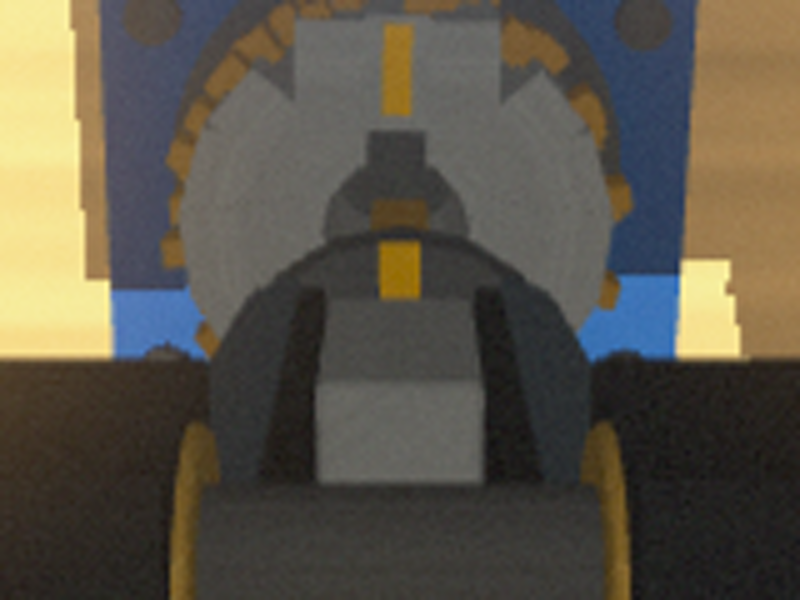

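Arbor key and mark at x 399–400, bore and keyway centred at x 396: about 0.7 mm off in tool x, angle within 1°. I correct and insert the pilot.

```bash
python3 -m pendant '[{"xyz":[-0.0007,0.0002,0.008],"roll":0,"jaw":1},{"xyz":[-0.0007,0.0002,0.016],"roll":0,"jaw":1},{"xyz":[-0.0007,0.0002,0.021],"roll":0,"jaw":1},{"xyz":[-0.0007,0.0002,0.025],"roll":0,"jaw":1},{"xyz":[-0.0007,0.0002,0.029],"roll":0,"jaw":1},{"xyz":[-0.0007,0.0002,0.033],"roll":0,"jaw":1},{"xyz":[-0.0007,0.0002,0.036],"roll":0,"jaw":1},{"xyz":[-0.0007,0.0002,0.036],"roll":0,"jaw":1}]' 60
```

```text
time_s: 19.4
ee_pos: [579.5, 149.9, 126.0]
ee_rot: [180.0, -0.0, -90.0]
force: [-0.1, 0.1, -2.8]
gripper_width: 17.8
```

```bash
python3 -m pendant '[{"xyz":[0,0,0.002],"roll":0,"jaw":1},{"xyz":[0,0,0.004],"roll":0,"jaw":1},{"xyz":[0,0,0.006],"roll":0,"jaw":1},{"xyz":[0,0,0.007],"roll":0,"jaw":1},{"xyz":[0,0,0.008],"roll":0,"jaw":1},{"xyz":[0,0,0.009],"roll":0,"jaw":1},{"xyz":[0,0,0.01],"roll":0,"jaw":1},{"xyz":[0,0,0.01],"roll":0,"jaw":1}]' 60
```

```text
time_s: 20.4
ee_pos: [579.6, 149.9, 116.1]
ee_rot: [180.0, -0.0, -90.0]
force: [-0.6, 0.1, -3.5]
gripper_width: 17.6
```

20 mm deep with no push force: the key is in the keyway. I keep going.

```bash
python3 -m pendant '[{"xyz":[0,0,0.003],"roll":0,"jaw":1},{"xyz":[0,0,0.007],"roll":0,"jaw":1},{"xyz":[0,0,0.011],"roll":0,"jaw":1},{"xyz":[0,0,0.015],"roll":0,"jaw":1},{"xyz":[0,0,0.019],"roll":0,"jaw":1},{"xyz":[0,0,0.023],"roll":0,"jaw":1},{"xyz":[0,0,0.025],"roll":0,"jaw":1},{"xyz":[0,0,0.025],"roll":0,"jaw":1}]' 60
```

```text
time_s: 21.4
ee_pos: [579.6, 149.9, 91.1]
ee_rot: [180.0, -0.0, -90.0]
force: [-0.0, 0.6, -4.0]
gripper_width: 17.7
```

```bash
python3 -m pendant '[{"xyz":[0,0,0.001],"roll":0,"jaw":1},{"xyz":[0,0,0.002],"roll":0,"jaw":1},{"xyz":[0,0,0.003],"roll":0,"jaw":1},{"xyz":[0,0,0.004],"roll":0,"jaw":1},{"xyz":[0,0,0.005],"roll":0,"jaw":1},{"xyz":[0,0,0.006],"roll":0,"jaw":1},{"xyz":[0,0,0.006],"roll":0,"jaw":1},{"xyz":[0,0,0.006],"roll":0,"jaw":1}]' 60
```

```text
time_s: 22.4
ee_pos: [579.8, 149.9, 88.3]
ee_rot: [-179.9, 0.0, -90.0]
force: [-5.7, -1.8, 14.2]
gripper_width: 18.0
```

Home at the predicted height (88.3), 14 N. I add a little and make a last check.

```bash
python3 -m pendant '[{"xyz":[0,0,0.0003],"roll":0,"jaw":1},{"xyz":[0,0,0.0004],"roll":0,"jaw":1},{"xyz":[0,0,0.0004],"roll":0,"jaw":1},{"xyz":[0,0,0.0004],"roll":0,"jaw":1},{"xyz":[0,0,0.0004],"roll":0,"jaw":1},{"xyz":[0,0,0.0004],"roll":0,"jaw":1},{"xyz":[0,0,0.0004],"roll":0,"jaw":1},{"xyz":[0,0,0.0004],"roll":0,"jaw":1}]' 60
python3 - <<'E'
from h import *
st=shot("w7"); print(st["ee_pos"],st["force"],st["gripper_width"])
E
```

```text
time_s: 23.4
ee_pos: [579.8, 149.9, 88.3]
ee_rot: [-179.9, 0.0, -90.0]
force: [-4.4, -1.2, 15.8]
gripper_width: 17.4
[579.80160397 149.93567967  88.27139579] [-4.43014911 -1.21671132 15.83901687] 17.394648730299526
```

View pics/w7.png

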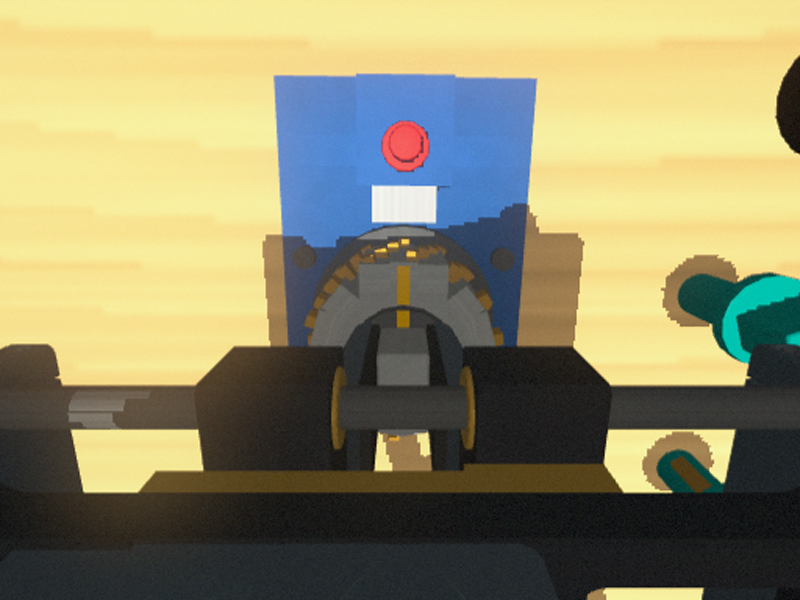

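The pin is still seated at (405,145), the collar sits flat on the cutter, and the two yellow marks line up at x≈403. I hand in.

```bash
python3 -c "
from workcell import env
print(env.job_done()); s=env.state(); print(s['time_s'],s['ee_pos'],s['force'],s['gripper_width'])"
```

```text
the job is handed in; nothing more can be done
None
the job is handed in; nothing more can be done
```

The turntable is pinned, the arbor is fully home in the cutter, and I handed the job in at 23.4 s, still gripping the arbor and pressing it down.

- **Pin:** I pushed it down through the fork until it stopped at the expected seated height with 7.8 N, then let it go. Later pictures show its flange still flat on the fork.
- **Arbor:** I took it by the tang, turned it about 18° to line up with the keyway, and pushed it in. The key went in at the first try, with no searching turn needed.
- **Last checks:** The collar was home at TCP z 88.3 mm, as predicted. The downward push read 15.8 N with the grip set at 60 N, and the key and keyway marks lined up.
- **Remarks:**
  - A sideways force of about 4 N along x remained while pressing.
  - The top and side cameras disagreed by up to 9 mm, so I relied on the wrist camera.
  - I did not photograph the whole bench again, but no move went near the other items.

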